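# Push the round blank through the gate into the V stop

### The arm

A 6-joint arm with a two-finger parallel gripper is mounted at the origin on the work surface. World frame = base frame: x ahead of the robot, y to its left, z up, the work surface at z = 0. Lengths are in m, angles in degrees, forces in N, time in s.
With the tool pointing down it reaches from about 0.375 to 0.9 m from the base axis. Payload 3.1 kg.
Tool frame: the origin (TCP) lies at the very end of the fingers, on their centre line; the grasp point (between the pads) lies 19 mm behind it; z points along the fingers, y is the line along which they close (so a half turn about z gives the same grasp; the last joint's range is limited). The gripper opens to 87 mm and grips with 3 to 60 N. Pads are 19 mm wide; open, the fingers measure 117 mm over their backs; the gripper's body (75 mm by 190 mm) begins 51 mm behind the grasp point.
Start: joints at [54.517, 30.224, 82.088, -0, 67.689, -10.227], TCP at [0.267, 0.565, 0.223] pointing down, gripper open.
Joint ranges: [-176.69, 176.69], [-43.24, 126.21], [12.49, 139.97], [-82, 262], [0, 151.66], [-163.58, 163.58]. Speed limits (degrees/s): [159.86, 159.86, 180, 180, 180, 180].

### API

Orientations are given as a 3x3 rotation matrix whose columns are the frame's x, y, z axes.
In Python, from rig import bot gives the robot as it stands.
- The arm moves only by the tool move_arm, never from a script. Its argument "increments" is a list of rows, each an object with "xyz": the shift along the tool's x, y, z in mm, a list of three; "roll": the turn about the tool's z in rad; "grip": the opening in per cent of the stroke, from 0 (shut) to 100 (fully open). A call has 1 to 5 rows; each row shifts and turns the commanded pose from where the row before left it, along the tool's axes as they then stand; what a row does not reach is not made up. A row lasts 1/12 s, in which the tool goes at most 41.7 mm and 7.16 degrees, less where a joint would pass 70% of its speed; a pose out of reach is approached as far as the arm can. A call is refused whole if a number of a shift passes 41.7 or a number of a turn 0.125, either way. A call with a gripper value outside its range is refused whole. The fingers move at their own pace and stop on an object; the grip force is fixed at half the most. Time passes only in rows, so rows that do not move let the fingers close. It gives the time, the measured TCP pose, the force, the opening and the grip force at its end, in the units of the state.
- bot.read_state(): the state, without advancing time (a new reading comes with each control period).
- bot.capture(name): name is "scene" or "top" or "wrist"; returns (picture, depth): 384x512x3 uint8, red, green, blue; 384x512 float32, m along the optical axis (not along the pixel's ray), 0 where there is no reading.
- bot.camera_model(name): a dict with "intrinsics" (3x3 intrinsics, pixels), "D" ([k1, k2, p1, p2, k3] as OpenCV has them; the pictures are not rectified), "rvec" (rotation vector, rad) and "tvec" (3), from world to camera coordinates, as OpenCV has them; the wrist camera has in their place "tool_from_camera" (4x4, takes a point from camera to tool coordinates, whose origin is the TCP and whose axes are the flange's). Camera axes: x right, y down, z forward; pixel columns grow to the right and rows downward; lengths in m; the calibration is good to about 2 mm. A picture is of the moment at which its call begins: read the wrist's pose just before it. camera_model takes no time and is no camera call.
- bot.hand_in(): hands the job in; it is judged then, once.
Trained networks look in the newest picture that a camera, given by its name, has taken for a name from the list of things; names that differ only in an ending like _2 or _b are one class to them, and where a whole thing is asked for, a point or a joint stands for the part that bears it (a point fixed in the world has none). Each returns a list of dicts, best first, with "conf" (0 to 1); they miss things now and then, are a little off and sometimes report something else, mostly with a low value. They report only what shows in the picture. A call takes as long as a camera call. They do not tell look-alikes from the thing itself.
- bot.spot_in(label, camera): "at" ([x, y, z] in m, in the coordinates of the camera as it stood for that picture, good to about 4 mm: the middle of the surface that is visible of it).
- bot.trace(label, camera): "mask" (384x512 bool, what is visible of it).
The state is a dict: "time_s": time; "joint_positions": joint angles; "qvel": joint speeds; "tau": joint torques, N m; "position": TCP position; "tcp_rot": TCP orientation; "force": force on the tool from outside, world axes, zero at the start; "moment": the same for the moment, N m; "opening": opening from 0.0 (shut) to 1.0 (fully open); "grasp_force": force on a finger pad.
Only numpy, scipy, OpenCV 4.12 (cv2) and the standard library are available. Lean on these libraries where they do the work, as an engineer would, in place of code of your own. Each camera call takes 0.05 s, during which the arm holds its last target. There are 200 camera calls.

### The job

Push the wide flat round aluminium blank along the table, through the narrow gap between the two upright magnet blocks, and on until it is seated against both faces of the V stop behind them. Keep it flat on the table all the way, never lifted or tipped; leave the other offcuts where they stand, and finish with the hand clear.

Things in the scene. Friction and masses are not known exactly. Their poses are not given: they have to be found in the camera images.
- blank: The workpiece: solid flat aluminium disc on the steel table, 100 mm in diameter, 25 mm thick, 0.4 to 0.75 kg, loose; too wide to grip. Origin at the centre of its underside, z up; its yaw means nothing. Starts before the gap (its -x side), 130 to 200 mm from it along gap x and up to 50 mm off axis. Slides with dry friction (a few newtons) and stops when the push stops.
- gap (a point): Point on the table midway between the fixture's two upright magnet blocks. x lies flat and points the way the blank must go, through the gap to the V stop; y runs across the gap from block to block; z up. The gap is 106 mm wide (block faces at y = +53 and -53 mm), 3 mm to spare each side of the centred blank. The table is bare and level before, in and behind it.
- fixture: The fixed gate and V stop, of steel; same origin and axes as the gap point. Each magnet block is 40 mm along x (-20 to +20 mm), 45 mm along y, 50 mm tall, with a round 26 mm knob on top reaching 61 mm above the table. The V stop is 40 mm tall; a 24 mm knob at its back, at x = 207 mm, reaches 48 mm.
- seat (a point): Point on the table 130 mm from the gap point along gap +x, same axes: the blank's centre when it touches both faces of the V stop. The V opens towards the gap; its two upright faces, at 45 degrees to the axis, touch the seated blank 35 mm ahead of its centre and 35 mm to each side. The V's mouth is about 124 mm wide, 8 mm ahead of this point.
- tube_offcut: Bystander, leave alone: short upright aluminium tube, 54 mm across, 45 mm tall, loose, standing behind the V stop. Origin at the centre of its underside.
- slug: Bystander, leave alone: upright solid aluminium slug, 40 mm across, 50 mm tall, loose, on the -y side of the gap axis beside the V stop. Origin at the centre of its underside.
- square_tube: Bystander, leave alone: length of steel square tube lying on the table, 70 mm long (its x), 40 mm wide and tall, loose, on the -y side of the gap axis before the blocks. Origin at the centre of its underside.
Not all that is in view belongs to the job. Leave any black look-alike of the blank alone.

How it is judged:
By the outcome, as a careful person would: the job done as asked, in the order asked, and still so for the second after the job is handed in, with the robot touching nothing.
It also fails if it takes over 54 s, if anything falls off the work surface, if the arm or the gripper's body presses on something with over 40 N, if the wrist force passes 120 N, or if a joint passes its speed limit or range.

## Working session

There is one attempt and no reset: what is moved stays moved. The work goes in short steps, Python scripts to look and compute and a tool call to move; the robot and the scene stay as the last step left them, time stands still between calls to the robot, and variables do not carry over. Pictures are saved under pics/ and viewed, at most 10 in all, crops included, and the job is handed in when it is done.

Besides the shell and the picture viewer there is one more tool, called after "Request:" as name(argument=value, ...) on one line, values as JSON. move_arm: Moves the arm, as the interface text tells. Its arguments: {"type":"object","properties":{"increments":{"type":"array"}},"required":["increments"]}

```bash
mkdir -p pics; ls; cat > h.py <<'E'
import numpy as np, cv2
from rig import bot
def cam(n):
    m=bot.camera_model(n); K=np.array(m["intrinsics"]);D=np.array(m["D"])
    if "rvec" in m:
        R=cv2.Rodrigues(np.array(m["rvec"],float))[0];t=np.array(m["tvec"],float).ravel()
        return K,D,R.T,-R.T@t
    s=bot.read_state();T=np.array(m["tool_from_camera"]);Rt=np.array(s["tcp_rot"]);p=np.array(s["position"])
    return K,D,Rt@T[:3,:3],p+Rt@T[:3,3]
def world(c,uv,d):
    K,D,R,o=c
    q=cv2.undistortPoints(np.array(uv,float).reshape(-1,1,2),K,D)[:,0]
    P=np.c_[q,np.ones(len(q))]*np.array(d).reshape(-1,1)
    return P@R.T+o
def cloud(n,mask,c,dep):
    v,u=np.nonzero(mask&(dep>0)); return world(c,np.c_[u,v],dep[v,u])
E
python3 - <<'E'
from h import *
print({k:np.round(v,3).tolist() if not isinstance(v,(float)) else v for k,v in bot.read_state().items()})
for n in["top","scene"]:
    c=cam(n);im,d=bot.capture(n);cv2.imwrite(f"pics/{n}0.png",im[:,:,::-1]);np.savez(f"{n}0.npz",im=im,d=d)
    for l in["blank","fixture","tube_offcut","slug","square_tube"]:
        for r in bot.trace(l,n)[:3]:
            P=cloud(n,r["mask"],c,d); v,u=np.nonzero(r["mask"])
            if len(P): print(n,l,round(r["conf"],2),len(P),int(u.mean()),int(v.mean()),np.median(P,0).round(3),np.percentile(P,2,0).round(3),np.percentile(P,98,0).round(3))
E
```

```text
pics
{'time_s': 0.0, 'joint_positions': [54.518, 30.276, 82.156, -0.002, 67.686, -10.227], 'qvel': [-0.045, -0.035, 0.011, -0.131, -0.061, -0.048], 'tau': [0.001, -44.003, -17.659, 0.063, 0.058, -0.0], 'position': [0.266, 0.565, 0.222], 'tcp_rot': [[-0.904, 0.427, -0.001], [0.427, 0.904, -0.002], [0.0, -0.002, -1.0]], 'force': [-0.354, -0.305, 0.053], 'moment': [-0.054, -0.006, -0.007], 'grasp_force': 0.0, 'opening': 0.9984527495699451}
top blank 0.91 1148 329 277 [ 0.337 -0.161  0.025] [ 0.292 -0.206  0.002] [ 0.381 -0.116  0.029]
top blank 0.62 1166 397 189 [ 0.571 -0.345  0.025] [ 0.526 -0.395  0.001] [ 0.615 -0.3    0.029]
top blank 0.56 1079 336 217 [ 0.494 -0.18   0.025] [ 0.452 -0.225  0.02 ] [ 0.539 -0.135  0.03 ]
top fixture 0.81 1072 231 193 [0.564 0.145 0.042] [ 0.46  -0.034  0.013] [0.637 0.203 0.061]
top tube_offcut 0.69 188 171 207 [0.52  0.263 0.039] [0.495 0.228 0.002] [0.542 0.276 0.048]
top slug 0.8 222 254 127 [0.732 0.036 0.049] [0.716 0.018 0.01 ] [0.753 0.055 0.054]
top square_tube 0.9 413 305 123 [ 0.745 -0.099  0.039] [ 0.727 -0.131  0.007] [ 0.766 -0.067  0.044]
scene blank 0.97 753 288 132 [ 0.345 -0.153  0.024] [ 0.294 -0.206  0.002] [ 0.387 -0.113  0.027]
scene blank 0.7 760 241 151 [ 0.504 -0.17   0.024] [ 0.458 -0.22   0.005] [ 0.545 -0.13   0.028]
scene fixture 0.89 1778 280 222 [0.575 0.139 0.04 ] [ 0.46  -0.032  0.002] [0.649 0.208 0.059]
scene tube_offcut 0.71 502 337 262 [0.518 0.256 0.03 ] [0.494 0.231 0.001] [0.544 0.281 0.047]
scene slug 0.6 330 210 242 [0.738 0.046 0.048] [0.718 0.02  0.002] [0.754 0.058 0.052]
scene square_tube 0.93 528 178 208 [ 0.752 -0.087  0.039] [ 0.73  -0.134 -0.001] [ 0.773 -0.063  0.042]
```

```bash
python3 - <<'E'
from h import *
im=np.load("top0.npz")["im"];d=np.load("top0.npz")["d"]
cv2.imwrite("pics/top0c.png",cv2.resize(im[90:330,130:450,::-1],None,fx=2.5,fy=2.5,interpolation=cv2.INTER_CUBIC))
for n in["top","scene"]:
    z=np.load(n+"0.npz");c=cam(n);P=cloud(n,np.ones((384,512),bool),c,z["d"])
    v,u=np.nonzero(z["d"]>0)
    m=(P[:,0]>.4)&(P[:,0]<.75)&(P[:,1]>-.1)&(P[:,1]<.24)
    for lo,hi in((.034,.043),(.044,.0535),(.056,.066)):
        k=m&(P[:,2]>lo)&(P[:,2]<hi);Q=P[k]
        # cluster on 2mm grid
        g=np.zeros((200,200),np.uint8);ij=((Q[:,:2]-[.4,-.1])/.002).astype(int);g[ij[:,0],ij[:,1]]=1
        g=cv2.dilate(g,np.ones((5,5)));N,L=cv2.connectedComponents(g);l=L[ij[:,0],ij[:,1]]
        for i in range(1,N):
            q=Q[l==i]
            if len(q)>8:print(n,lo,len(q),q.mean(0).round(4),cv2.minAreaRect(q[:,:2].astype(np.float32)*1000))
E
```

```text
top 0.034 511 [0.5584 0.1673 0.0395] ((558.1409912109375, 166.0834197998047), (85.19447326660156, 141.71173095703125), 86.98017883300781)
top 0.034 22 [0.5152 0.2328 0.0398] ((516.5029296875, 233.26817321777344), (10.096467018127441, 41.76613998413086), 87.56929779052734)
top 0.034 10 [0.7234 0.0351 0.0393] ((723.560546875, 35.331912994384766), (14.238479614257812, 37.32121658325195), 8.60762882232666)
top 0.034 91 [ 0.74   -0.0819  0.0397] ((740.2473754882812, -81.36563110351562), (34.83335876464844, 19.00937843322754), 89.74005126953125)
top 0.044 175 [ 0.4756 -0.0134  0.0491] ((475.68536376953125, -13.448163986206055), (39.357093811035156, 44.012054443359375), 85.67991638183594)
top 0.044 19 [0.5183 0.2343 0.046 ] ((516.2008666992188, 234.7698974609375), (9.328558921813965, 41.380943298339844), 88.27603149414062)
top 0.044 66 [0.5616 0.1903 0.048 ] ((566.6202392578125, 188.36859130859375), (27.29479217529297, 33.30636215209961), 35.758514404296875)
top 0.044 179 [ 0.6255 -0.0197  0.0494] ((627.09033203125, -20.09644317626953), (39.200523376464844, 44.902809143066406), 89.872535705
[... 1556 characters left out ...]
e 0.044 75 [0.5609 0.1921 0.0487] ((562.7683715820312, 192.20379638671875), (22.687973022460938, 31.820600509643555), 85.80951690673828)
scene 0.044 170 [ 0.6295 -0.0145  0.0491] ((626.8445434570312, -18.26384925842285), (43.477745056152344, 45.65353012084961), 86.3682632446289)
scene 0.044 180 [0.7347 0.0396 0.0497] ((733.3052368164062, 38.86379623413086), (33.396484375, 39.66569519042969), 0.5196369886398315)
scene 0.056 51 [ 0.4772 -0.0097  0.0584] ((481.3619384765625, -10.733020782470703), (31.04916763305664, 22.22979164123535), 8.1909818649292)
scene 0.056 61 [ 0.6275 -0.0185  0.0587] ((627.3490600585938, -18.628461837768555), (23.142457962036133, 23.648481369018555), 34.83479690551758)
```

View pics/top0c.png

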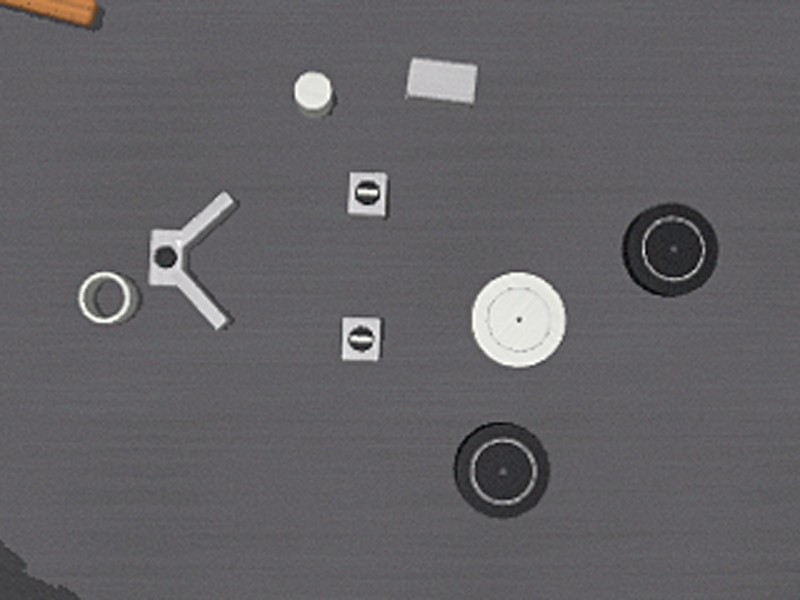

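The silver blank is at crop (518,320); the black discs at (672,249) and (502,470) are the look-alikes. The gate blocks are at (367,193) and (361,339), and the V is at (165,257). Gap ≈ (0.5506, −0.0164), with gap +x at about 87.4° in world. The blank is about 166 mm before the gap and 49 mm off axis.

```bash
cat >> h.py <<'E'
def plan(x,y,z,ang,n):
    "rows (constant world steps, roll spread) to a target TCP with tool x at ang degrees"
    s=bot.read_state();R=np.array(s["tcp_rot"]);p=np.array(s["position"]);a=np.degrees(np.arctan2(R[1,0],R[0,0]))
    da=(a-ang+180)%360-180; r=np.radians(da)/n; st=(np.array([x,y,z])-p)/n
    print("at",(p*1000).round(1),"ang",round(a,2),"F",np.round(s["force"],1),"t",round(s["time_s"],2))
    for i in range(n):
        t=np.radians(a)-r*i; ex=np.array([np.cos(t),np.sin(t),0]);ey=np.array([np.sin(t),-np.cos(t),0])
        print((1000*np.array([st@ex,st@ey,-st[2]])).round(1).tolist(),round(r,4))
E
python3 - <<'E'
from h import *
m=bot.camera_model("wrist");print(np.round(m["tool_from_camera"],3),np.round(m["intrinsics"],1))
plan(.53,-.17,.28,87.4,20)
E
```

```text
[[-0.    -0.968 -0.253  0.068]
 [ 1.    -0.     0.001 -0.001]
 [-0.001 -0.253  0.968 -0.163]
 [ 0.     0.     0.     1.   ]] [[278.7   0.  249.1]
 [  0.  278.7 193.2]
 [  0.    0.    1. ]]
at [266.6 565.3 222.6] ang 154.74 F [-0.2  0.  -0.2] t 0.6
[-27.6, -27.6, -2.9] 0.0588
[-29.2, -26.0, -2.9] 0.0588
[-30.6, -24.2, -2.9] 0.0588
[-32.0, -22.4, -2.9] 0.0588
[-33.3, -20.4, -2.9] 0.0588
[-34.4, -18.5, -2.9] 0.0588
[-35.4, -16.4, -2.9] 0.0588
[-36.3, -14.3, -2.9] 0.0588
[-37.1, -12.1, -2.9] 0.0588
[-37.8, -9.9, -2.9] 0.0588
[-38.3, -7.7, -2.9] 0.0588
[-38.7, -5.4, -2.9] 0.0588
[-38.9, -3.2, -2.9] 0.0588
[-39.0, -0.9, -2.9] 0.0588
[-39.0, 1.4, -2.9] 0.0588
[-38.9, 3.7, -2.9] 0.0588
[-38.6, 6.0, -2.9] 0.0588
[-38.2, 8.3, -2.9] 0.0588
[-37.6, 10.5, -2.9] 0.0588
[-36.9, 12.7, -2.9] 0.0588
```

Request:
move_arm(increments=[{"xyz": [-27.6,-27.6,-2.9],"roll": 0.0588,"grip": 50},{"xyz": [-29.2,-26.0,-2.9],"roll": 0.0588,"grip": 50},{"xyz": [-30.6,-24.2,-2.9],"roll": 0.0588,"grip": 50},{"xyz": [-32.0,-22.4,-2.9],"roll": 0.0588,"grip": 50},{"xyz": [-33.3,-20.4,-2.9],"roll": 0.0588,"grip": 50}])

```text
time_s: 1.02
position: [0.3327, 0.3799, 0.2373]
tcp_rot: [[-0.741, 0.672, 0.0], [0.672, 0.741, 0.0], [-0.0, 0.0, -1.0]]
force: [1.4, -0.8, -0.4]
opening: 0.706
grasp_force: 0.0
```

Request:
move_arm(increments=[{"xyz": [-34.4,-18.5,-2.9],"roll": 0.0588,"grip": 50},{"xyz": [-35.4,-16.4,-2.9],"roll": 0.0588,"grip": 50},{"xyz": [-36.3,-14.3,-2.9],"roll": 0.0588,"grip": 50},{"xyz": [-37.1,-12.1,-2.9],"roll": 0.0588,"grip": 50},{"xyz": [-37.8,-9.9,-2.9],"roll": 0.0588,"grip": 50}])

```text
time_s: 1.43
position: [0.3986, 0.1959, 0.252]
tcp_rot: [[-0.514, 0.858, 0.001], [0.858, 0.514, 0.0], [-0.0, 0.001, -1.0]]
force: [0.4, -0.4, 0.9]
opening: 0.506
grasp_force: 0.0
```

Request:
move_arm(increments=[{"xyz": [-38.3,-7.7,-2.9],"roll": 0.0588,"grip": 50},{"xyz": [-38.7,-5.4,-2.9],"roll": 0.0588,"grip": 50},{"xyz": [-38.9,-3.2,-2.9],"roll": 0.0588,"grip": 50},{"xyz": [-39.0,-0.9,-2.9],"roll": 0.0588,"grip": 50},{"xyz": [-39.0,1.4,-2.9],"roll": 0.0588,"grip": 50}])

```text
time_s: 1.85
position: [0.4643, 0.0119, 0.2666]
tcp_rot: [[-0.242, 0.97, 0.001], [0.97, 0.242, -0.0], [-0.0, 0.001, -1.0]]
force: [1.1, 0.4, -0.0]
opening: 0.501
grasp_force: 0.0
```

Request:
move_arm(increments=[{"xyz": [-38.9,3.7,-2.9],"roll": 0.0588,"grip": 50},{"xyz": [-38.6,6.0,-2.9],"roll": 0.0588,"grip": 50},{"xyz": [-38.2,8.3,-2.9],"roll": 0.0588,"grip": 50},{"xyz": [-37.6,10.5,-2.9],"roll": 0.0588,"grip": 50},{"xyz": [-36.9,12.7,-2.9],"roll": 0.0588,"grip": 50}])

```text
time_s: 2.27
position: [0.53, -0.1721, 0.2809]
tcp_rot: [[0.049, 0.999, 0.0], [0.999, -0.049, -0.0], [-0.0, 0.0, -1.0]]
force: [0.2, 0.9, -0.0]
opening: 0.496
grasp_force: 0.0
```

Request:
move_arm(increments=[{"xyz": [0,0,0],"roll": 0,"grip": 50},{"xyz": [0,0,0],"roll": 0,"grip": 50}])

```text
time_s: 2.43
position: [0.5303, -0.1723, 0.2805]
tcp_rot: [[0.049, 0.999, 0.001], [0.999, -0.049, -0.0], [-0.0, 0.001, -1.0]]
force: [0.1, 1.0, -0.3]
opening: 0.498
grasp_force: 0.0
```

```bash
cat >> h.py <<'E'
def comps(P,lo,hi,mn=40):
    Q=P[(P[:,2]>lo)&(P[:,2]<hi)];g=np.zeros((700,1200),np.uint8);ij=((Q[:,:2]-[.2,-.7])/.001).astype(int)
    ok=(ij>=0).all(1)&(ij<[700,1200]).all(1);Q=Q[ok];ij=ij[ok];g[ij[:,0],ij[:,1]]=1
    g=cv2.dilate(g,np.ones((5,5)));N,L=cv2.connectedComponents(g);l=L[ij[:,0],ij[:,1]]
    for i in range(1,N):
        q=Q[l==i]
        if len(q)>mn:
            (c,s,a)=cv2.minAreaRect(q[:,:2].astype(np.float32)*1000);e=cv2.minEnclosingCircle(q[:,:2].astype(np.float32)*1000)
            print(lo,len(q),"mean",(q.mean(0)*1000).round(1),"rect",np.round(c,1),np.round(s,1),round(a,1),"circ",np.round(e[0],1),round(e[1],1))
E
python3 - <<'E'
from h import *
plan(.456,-.244,.1,59.4,1);print(bot.read_state()["opening"])
c=cam("wrist");im,d=bot.capture("wrist");cv2.imwrite("pics/w1.png",im[:,:,::-1]);np.savez("w1.npz",im=im,d=d)
P=cloud("wrist",np.ones((384,512),bool),c,d)
print(np.percentile(P[:,2],[5,50]))
for a in((.018,.030),(.044,.055),(.056,.066)):comps(P,*a)
E
```

```text
at [ 530.3 -172.3  280.5] ang 87.18 F [ 0.1  1.  -0.3] t 2.43
[-75.2, -70.6, 180.5] 0.4848
0.4983154100230712
[-3.52740564e-05  2.36876524e-03]
0.018 3340 mean [ 337.8 -162.7   26.1] rect [ 336.5 -164.4] [99.3 98.7] 86.7 circ [ 335.4 -164.1] 50.8
0.018 3307 mean [ 495.5 -180.5   26.4] rect [ 495.4 -181.9] [99.2 97.9] 84.9 circ [ 495.2 -182.2] 50.1
0.018 60 mean [485.1 -27.2  24.9] rect [482.9 -27.5] [55.9 26.6] 36.0 circ [475.1 -16.7] 27.9
0.018 967 mean [ 559.2 -363.8   26.3] rect [ 560.  -364.8] [46.8 77.4] 86.9 circ [ 559.9 -365. ] 44.5
0.018 96 mean [615.  -33.7  24.2] rect [614.6 -32.9] [26.7 55.2] 46.8 circ [623.7 -23.1] 27.6
0.018 129 mean [720.9  26.9  23.7] rect [725.3  26.9] [17.5 39.1] 44.2 circ [731.1  32.5] 19.6
0.018 177 mean [728.2 -98.6  24.1] rect [728.4 -98.6] [68.9  2.8] 83.6 circ [727.7 -98.5] 34.5
0.044 809 mean [475.8 -16.6  50.7] rect [474.  -14.7] [40.5 45.8] 87.4 circ [474.3 -14.9] 28.8
0.044 800 mean [623.1 -22.6  50.8] rect [624.8 -21.8] [39.6 44.6] 87.6 circ [624.8 -21.6] 28.5
0.044 528 mean [731.6  27.5  50.7] rect [733.   26.5] [21.9 39.9] 86.9 circ [733.5  34.1] 20.1
0.056 333 mean [474.3 -15.2  59.6] rect [474.1 -14.8] [24.  24.5] 42.4 circ [474.2 -14.7] 12.7
0.056 327 mean [624.5 -22.   59.7] rect [624.6 -21.5] [24.3 24.7] 20.4 circ [625.4 -21.8] 13.0
```

View pics/w1.png

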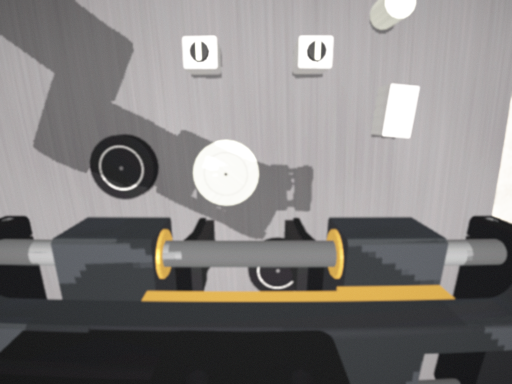

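The wrist view agrees with the top view to about 2 mm: blocks at (200,52) and (316,52), blank at (226,173), black discs at (123,166) and (278,268). Next I get behind the blank and push it diagonally onto the axis.

```bash
python3 -c "
from h import *
plan(.4582,-.2471,.010,60.3,10)"
```

```text
at [ 529.4 -170.5  280.2] ang 87.29 F [0.4 0.6 0.6] t 2.48
[-8.0, -6.7, 27.0] 0.0471
[-8.3, -6.4, 27.0] 0.0471
[-8.6, -6.0, 27.0] 0.0471
[-8.9, -5.6, 27.0] 0.0471
[-9.1, -5.1, 27.0] 0.0471
[-9.3, -4.7, 27.0] 0.0471
[-9.6, -4.3, 27.0] 0.0471
[-9.7, -3.8, 27.0] 0.0471
[-9.9, -3.3, 27.0] 0.0471
[-10.1, -2.9, 27.0] 0.0471
```

Request:
move_arm(increments=[{"xyz": [-8.0,-6.7,27],"roll": 0.0471,"grip": 50},{"xyz": [-8.3,-6.4,27],"roll": 0.0471,"grip": 50},{"xyz": [-8.6,-6.0,27],"roll": 0.0471,"grip": 50},{"xyz": [-8.9,-5.6,27],"roll": 0.0471,"grip": 50},{"xyz": [-9.1,-5.1,27],"roll": 0.0471,"grip": 50}])

```text
time_s: 2.9
position: [0.4933, -0.2066, 0.1449]
tcp_rot: [[0.278, 0.961, -0.0], [0.961, -0.278, 0.0], [0.0, -0.0, -1.0]]
force: [-0.3, -0.2, -0.3]
opening: 0.498
grasp_force: 0.0
```

Request:
move_arm(increments=[{"xyz": [-9.3,-4.7,27],"roll": 0.0471,"grip": 50},{"xyz": [-9.6,-4.3,27],"roll": 0.0471,"grip": 50},{"xyz": [-9.7,-3.8,27],"roll": 0.0471,"grip": 50},{"xyz": [-9.9,-3.3,25],"roll": 0.0471,"grip": 50},{"xyz": [-10.1,-2.9,20],"roll": 0.0471,"grip": 50}])

```text
time_s: 3.32
position: [0.4576, -0.2447, 0.0183]
tcp_rot: [[0.494, 0.869, -0.002], [0.869, -0.494, 0.002], [0.001, -0.002, -1.0]]
force: [0.7, -0.5, 0.6]
opening: 0.501
grasp_force: 0.0
```

Request:
move_arm(increments=[{"xyz": [0,0,5],"roll": 0,"grip": 50},{"xyz": [0,0,0],"roll": 0,"grip": 50}])

```text
time_s: 3.48
position: [0.4575, -0.2449, 0.0136]
tcp_rot: [[0.493, 0.87, -0.003], [0.87, -0.493, 0.003], [0.001, -0.004, -1.0]]
force: [0.4, -0.0, -0.1]
opening: 0.504
grasp_force: 0.0
```

```bash
python3 - <<'E'
from h import *
plan(.4582,-.2471,.010,60.3,1)
c=cam("wrist");im,d=bot.capture("wrist");cv2.imwrite("pics/w2.png",im[:,:,::-1])
P=cloud("wrist",np.ones((384,512),bool),c,d)
comps(P,.018,.032,200)
E
```

```text
at [ 457.5 -244.9   13.6] ang 60.47 F [ 0.4 -0.  -0.1] t 3.48
[-1.5, 1.7, 3.6] 0.003
0.018 340 mean [ 336.5 -206.4   26. ] rect [ 336.3 -206.8] [18.4 11.1] 63.0 circ [ 336.8 -207.4] 10.1
0.018 6141 mean [ 367.9 -159.5   25.7] rect [ 367.1 -161.2] [57.2 52.3] 53.3 circ [ 367.5 -156.1] 33.4
0.018 28987 mean [ 495.8 -179.6   26.4] rect [ 494.6 -181.6] [99.1 98.8] 29.9 circ [ 494.5 -181.7] 50.1
0.018 362 mean [ 553.7 -328.9   26.8] rect [ 552.8 -330.4] [21.  11.2] 59.0 circ [ 552.9 -331. ] 11.3
0.018 652 mean [ 574.9 -302.7   23.4] rect [ 581.8 -305.4] [10.4 45.4] 80.0 circ [ 581.6 -306.4] 22.8
```

View pics/w2.png

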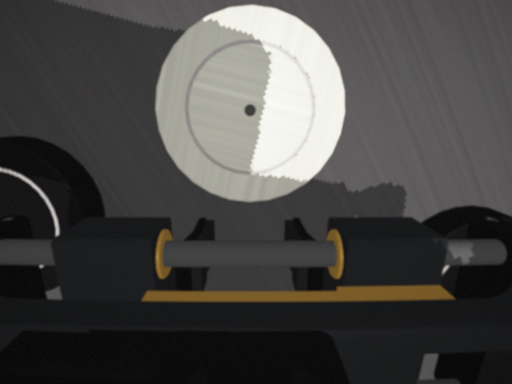

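The blank is centred ahead of the fingers: disc centre at (250,105), fingers symmetric about u≈249. Pushing.

Request:
move_arm(increments=[{"xyz": [6,0,2],"roll": 0,"grip": 50},{"xyz": [6,0,0],"roll": 0,"grip": 50},{"xyz": [5,0,0],"roll": 0,"grip": 50},{"xyz": [6,0,0],"roll": 0,"grip": 50},{"xyz": [8,0,0],"roll": 0,"grip": 50}])

```text
time_s: 3.95
position: [0.4744, -0.2199, 0.0134]
tcp_rot: [[0.493, 0.87, 0.001], [0.87, -0.493, -0.002], [-0.001, 0.001, -1.0]]
force: [-2.3, -3.5, 2.7]
opening: 0.502
grasp_force: 2.1
```

Request:
move_arm(increments=[{"xyz": [9,0,0],"roll": 0,"grip": 50},{"xyz": [9,0,0],"roll": 0,"grip": 50},{"xyz": [9,0,0],"roll": 0,"grip": 50},{"xyz": [9,0,0],"roll": 0,"grip": 50},{"xyz": [9,0,0],"roll": 0,"grip": 50}])

```text
time_s: 4.37
position: [0.4971, -0.1808, 0.0132]
tcp_rot: [[0.494, 0.87, 0.001], [0.87, -0.494, -0.002], [-0.001, 0.002, -1.0]]
force: [-3.5, -4.9, 4.8]
opening: 0.501
grasp_force: 2.8
```

Request:
move_arm(increments=[{"xyz": [9,0,0],"roll": 0,"grip": 50},{"xyz": [9,0,0],"roll": 0,"grip": 50},{"xyz": [9,0,0],"roll": 0,"grip": 50},{"xyz": [8,0,0],"roll": 0,"grip": 50},{"xyz": [5,0,0],"roll": 0,"grip": 50}])

```text
time_s: 4.78
position: [0.5167, -0.1454, 0.0131]
tcp_rot: [[0.493, 0.87, 0.001], [0.87, -0.493, -0.001], [-0.0, 0.001, -1.0]]
force: [-3.1, -5.9, 4.7]
opening: 0.499
grasp_force: 3.0
```

Request:
move_arm(increments=[{"xyz": [4,0,0],"roll": 0,"grip": 50},{"xyz": [0,0,0],"roll": 0,"grip": 50},{"xyz": [0,0,0],"roll": 0,"grip": 50}])

```text
time_s: 5.03
position: [0.5184, -0.1418, 0.0126]
tcp_rot: [[0.494, 0.869, 0.001], [0.869, -0.494, 0.0], [0.001, 0.001, -1.0]]
force: [1.0, -0.1, -0.2]
opening: 0.501
grasp_force: 0.3
```

```bash
python3 - <<'E'
from h import *
plan(.4582,-.2471,.010,60.3,1)
c=cam("wrist");im,d=bot.capture("wrist");cv2.imwrite("pics/w3.png",im[:,:,::-1])
P=cloud("wrist",np.ones((384,512),bool),c,d)
comps(P,.018,.032,200);comps(P,.044,.055,200)
E
```

```text
at [ 518.4 -141.8   12.6] ang 60.37 F [ 1.  -0.1 -0.2] t 5.03
[-121.3, -0.3, 2.6] 0.0012
0.018 1453 mean [487.2 -24.4  25.3] rect [483.8 -25.9] [57.3 29.5] 39.7 circ [474.9 -15.3] 28.7
0.018 27277 mean [546.9 -93.7  26.4] rect [544.1 -98.7] [106.2  99.1] 60.1 circ [ 543.4 -100.8] 55.4
0.044 5696 mean [483.7 -20.7  50.3] rect [474.8 -15.3] [40.6 45.7] 87.6 circ [475.1 -15.6] 28.7
```

View pics/w3.png

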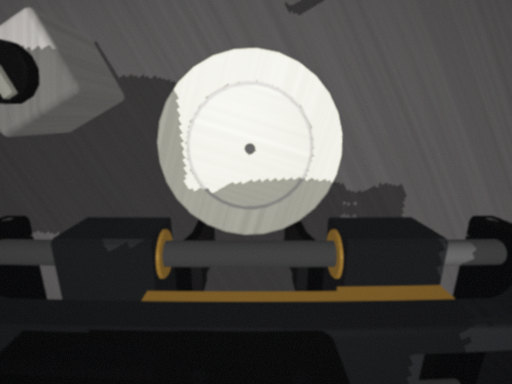

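Request:
move_arm(increments=[{"xyz": [-10,0,0],"roll": 0,"grip": 50},{"xyz": [-12,0,0],"roll": 0,"grip": 50}])

```text
time_s: 5.25
position: [0.5064, -0.1611, 0.0122]
tcp_rot: [[0.493, 0.87, -0.001], [0.87, -0.493, 0.001], [0.0, -0.001, -1.0]]
force: [-0.1, -0.2, 0.6]
opening: 0.502
grasp_force: 0.0
```

```bash
python3 -c "
from h import *
plan(.5426,-.168,.012,87.4,5)"
```

```text
at [ 506.4 -161.1   12.2] ang 60.45 F [-0.1 -0.2  0.6] t 5.25
[2.4, 7.0, 0.0] -0.0941
[1.7, 7.2, 0.0] -0.0941
[1.0, 7.3, 0.0] -0.0941
[0.3, 7.4, 0.0] -0.0941
[-0.4, 7.4, 0.0] -0.0941
```

Request:
move_arm(increments=[{"xyz": [2.4,7.0,0],"roll": -0.0941,"grip": 50},{"xyz": [1.7,7.2,0],"roll": -0.0941,"grip": 50},{"xyz": [1.0,7.3,0],"roll": -0.0941,"grip": 50},{"xyz": [0.3,7.4,0],"roll": -0.0941,"grip": 50},{"xyz": [-0.4,7.4,0],"roll": -0.0941,"grip": 50}])

```text
time_s: 5.67
position: [0.5425, -0.1696, 0.0121]
tcp_rot: [[0.043, 0.999, -0.001], [0.999, -0.043, 0.001], [0.001, -0.001, -1.0]]
force: [0.1, -0.6, -0.0]
opening: 0.497
grasp_force: 0.0
```

Request:
move_arm(increments=[{"xyz": [0,0,0],"roll": 0,"grip": 50},{"xyz": [0,0,0],"roll": 0,"grip": 50}])

```text
time_s: 5.83
position: [0.5426, -0.1693, 0.0122]
tcp_rot: [[0.05, 0.999, -0.001], [0.999, -0.05, 0.001], [0.001, -0.001, -1.0]]
force: [-0.8, -0.1, -0.8]
opening: 0.5
grasp_force: 0.0
```

```bash
python3 - <<'E'
from h import *
plan(.5426,-.168,.012,87.4,1)
c=cam("wrist");im,d=bot.capture("wrist");cv2.imwrite("pics/w4.png",im[:,:,::-1])
P=cloud("wrist",np.ones((384,512),bool),c,d)
comps(P,.018,.032,200);comps(P,.044,.055,200)
for a in((.018,.032),(.044,.055),(.056,.066)):
    # in tool coords (mm)
    s=bot.read_state();T=(P-np.array(s["position"]))@np.array(s["tcp_rot"]);T[:,2]=P[:,2]
    for lo,hi in((-.13,-.053),(-.053,.053),(.053,.13)):
        q=T[(P[:,2]>a[0])&(P[:,2]<a[1])&(T[:,1]>lo)&(T[:,1]<hi)&(T[:,0]>.012)]
        if len(q)>100:print("tool",a,len(q),(np.percentile(q,[.5,99.5],0)*1000).round(1).tolist())
E
```

```text
at [ 542.6 -169.3   12.2] ang 87.13 F [-0.8 -0.1 -0.8] t 5.83
[1.3, -0.0, 0.2] -0.0046
0.018 29600 mean [546.  -93.2  26.4] rect [545.9 -96.1] [98.9 99. ] 34.6 circ [545.8 -95.9] 50.0
tool (0.018, 0.032) 29600 [[26.0, -47.2, 24.6], [120.6, 47.4, 28.3]]
```

View pics/w4.png

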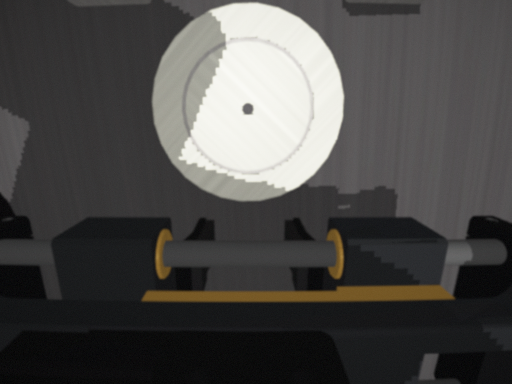

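The disc hole is at (248,108), centred on the fingers, and the blank at (545.9,−96) is on the gap axis. I push it up to the gate mouth and check.

Request:
move_arm(increments=[{"xyz": [7,0,0],"roll": 0,"grip": 50},{"xyz": [7,0,0],"roll": 0,"grip": 50},{"xyz": [6,0,0],"roll": 0,"grip": 50},{"xyz": [6,0,0],"roll": 0,"grip": 50},{"xyz": [7,0,0],"roll": 0,"grip": 50}])

```text
time_s: 6.3
position: [0.5449, -0.1352, 0.0126]
tcp_rot: [[0.046, 0.999, 0.0], [0.999, -0.046, -0.001], [-0.001, 0.0, -1.0]]
force: [-0.6, -1.9, -0.9]
opening: 0.502
grasp_force: 1.0
```

Request:
move_arm(increments=[{"xyz": [7,0,0],"roll": 0,"grip": 50},{"xyz": [7,0,0],"roll": 0,"grip": 50},{"xyz": [4,0,0],"roll": 0,"grip": 50},{"xyz": [2,0,0],"roll": 0,"grip": 50},{"xyz": [0,0,0],"roll": 0,"grip": 50}])

```text
time_s: 6.72
position: [0.5457, -0.1148, 0.0126]
tcp_rot: [[0.046, 0.999, -0.0], [0.999, -0.046, 0.001], [0.001, -0.0, -1.0]]
force: [0.1, 0.7, 0.4]
opening: 0.501
grasp_force: 0.0
```

```bash
python3 - <<'E'
from h import *
plan(.5426,-.168,.012,87.4,1)
c=cam("wrist");im,d=bot.capture("wrist");cv2.imwrite("pics/w5.png",im[:,:,::-1])
P=cloud("wrist",np.ones((384,512),bool),c,d);s=bot.read_state()
T=(P-np.array(s["position"]))@np.array(s["tcp_rot"])
for x in np.arange(.03,.13,.01):
    m=(P[:,2]>.018)&(P[:,2]<.047)&(abs(T[:,0]-x)<.003);y=T[m,1];b=P[m,2]
    D=y[(b>.022)&(b<.03)&(abs(y)<.052)];A=y[(b>.033)&(y<0)];B=y[(b>.033)&(y>0)]
    print(round(x,2),[ (1000*q).round(1) for q in (A.max(initial=-1),*( [D.min(),D.max()] if len(D) else [0,0]),B.min(initial=1))])
E
```

```text
at [ 545.7 -114.8   12.6] ang 87.36 F [0.1 0.7 0.4] t 6.72
[-53.3, -0.6, 0.6] -0.0006
0.03 [np.float64(-1000.0), np.float64(-44.1), np.float64(45.0), np.float64(1000.0)]
0.04 [np.float64(-1000.0), np.float64(-47.6), np.float64(48.2), np.float64(1000.0)]
0.05 [np.float64(-1000.0), np.float64(-49.1), np.float64(49.7), np.float64(1000.0)]
0.06 [np.float64(-1000.0), np.float64(-48.8), np.float64(49.6), np.float64(1000.0)]
0.07 [np.float64(-1000.0), np.float64(-47.0), np.float64(48.1), np.float64(1000.0)]
0.08 [np.float64(-53.0), np.float64(-42.9), np.float64(43.7), np.float64(51.7)]
0.09 [np.float64(-52.8), np.float64(-35.5), np.float64(51.9), np.float64(51.8)]
0.1 [np.float64(-52.5), np.float64(-23.8), np.float64(52.0), np.float64(51.6)]
0.11 [np.float64(-52.8), np.float64(51.7), np.float64(52.0), np.float64(51.8)]Traceback (most recent call last):
  File "<stdin>", line 9, in <module>
AttributeError: 'int' object has no attribute 'round'
```

View pics/w5.png

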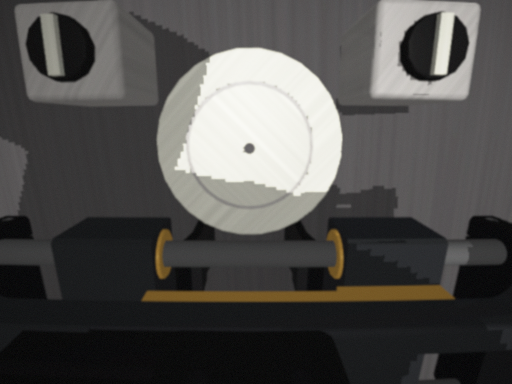

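The disc is centred at (249,148) between the blocks at (70,50) and (425,50). In the tool frame it sits about 0.9 mm to +y of the gap centre, so I shift slightly to −y while pushing through.

Request:
move_arm(increments=[{"xyz": [5,-0.3,0],"roll": 0,"grip": 50},{"xyz": [6,-0.3,0],"roll": 0,"grip": 50},{"xyz": [7,-0.2,0],"roll": 0,"grip": 50},{"xyz": [8,0,0],"roll": 0,"grip": 50},{"xyz": [8,0,0],"roll": 0,"grip": 50}])

```text
time_s: 7.18
position: [0.5465, -0.081, 0.0126]
tcp_rot: [[0.047, 0.999, 0.0], [0.999, -0.047, -0.0], [-0.0, 0.0, -1.0]]
force: [0.1, -2.3, -0.5]
opening: 0.499
grasp_force: 1.3
```

Request:
move_arm(increments=[{"xyz": [8,0,0],"roll": 0,"grip": 50},{"xyz": [8,0,0],"roll": 0,"grip": 50},{"xyz": [8,0,0],"roll": 0,"grip": 50},{"xyz": [8,0,0],"roll": 0,"grip": 50},{"xyz": [8,0,0],"roll": 0,"grip": 50}])

```text
time_s: 7.6
position: [0.5484, -0.0408, 0.0126]
tcp_rot: [[0.046, 0.999, -0.0], [0.999, -0.046, -0.0], [-0.0, -0.0, -1.0]]
force: [-0.3, -2.9, -0.4]
opening: 0.503
grasp_force: 1.3
```

Request:
move_arm(increments=[{"xyz": [8,0,0],"roll": 0,"grip": 50},{"xyz": [8,0,0],"roll": 0,"grip": 50},{"xyz": [8,0,0],"roll": 0,"grip": 50},{"xyz": [8,0,0],"roll": 0,"grip": 50},{"xyz": [8,0,0],"roll": 0,"grip": 50}])

```text
time_s: 8.02
position: [0.5503, -0.001, 0.0126]
tcp_rot: [[0.046, 0.999, -0.0], [0.999, -0.046, -0.0], [-0.0, -0.0, -1.0]]
force: [0.6, -2.5, 0.2]
opening: 0.499
grasp_force: 1.4
```

Request:
move_arm(increments=[{"xyz": [8,0,0],"roll": 0,"grip": 50},{"xyz": [8,0,0],"roll": 0,"grip": 50},{"xyz": [8,0,0],"roll": 0,"grip": 50},{"xyz": [8,0,0],"roll": 0,"grip": 50},{"xyz": [8,0,0],"roll": 0,"grip": 50}])

```text
time_s: 8.43
position: [0.552, 0.039, 0.0125]
tcp_rot: [[0.046, 0.999, -0.0], [0.999, -0.046, -0.0], [-0.0, -0.0, -1.0]]
force: [0.2, -4.2, 0.4]
opening: 0.496
grasp_force: 1.5
```

Request:
move_arm(increments=[{"xyz": [5,0,0],"roll": 0,"grip": 50},{"xyz": [4,0,0],"roll": 0,"grip": 50},{"xyz": [3,0,0],"roll": 0,"grip": 50},{"xyz": [2,0,0],"roll": 0,"grip": 50},{"xyz": [0,0,0],"roll": 0,"grip": 50}])

```text
time_s: 8.85
position: [0.5527, 0.0526, 0.0125]
tcp_rot: [[0.047, 0.999, -0.0], [0.999, -0.047, 0.0], [0.0, -0.0, -1.0]]
force: [0.5, -1.0, 0.9]
opening: 0.5
grasp_force: 0.5
```

```bash
python3 - <<'E'
from h import *
plan(.5426,-.168,.012,87.4,1)
c=cam("wrist");im,d=bot.capture("wrist");cv2.imwrite("pics/w6.png",im[:,:,::-1])
E
```

```text
at [552.7  52.6  12.5] ang 87.33 F [ 0.5 -1.   0.9] t 8.85
[-220.9, 0.2, 0.5] -0.0012
```

View pics/w6.png

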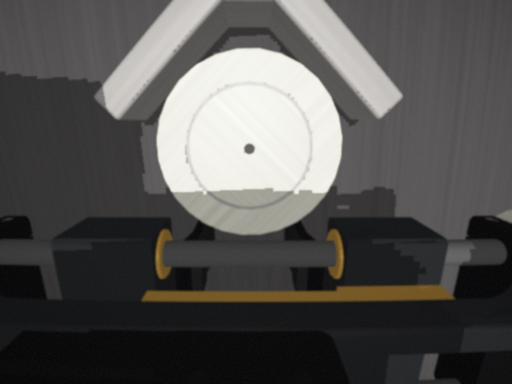

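The disc at (249,148) is nearly in the V, with a few mm left and the faces symmetric about it. I inch on until the force rises.

Request:
move_arm(increments=[{"xyz": [1.2,0,0],"roll": 0,"grip": 50},{"xyz": [1,0,0],"roll": 0,"grip": 50},{"xyz": [1,0,0],"roll": 0,"grip": 50},{"xyz": [0.8,0,0],"roll": 0,"grip": 50}])

```text
time_s: 9.23
position: [0.5529, 0.056, 0.0125]
tcp_rot: [[0.047, 0.999, -0.0], [0.999, -0.047, -0.0], [-0.0, -0.0, -1.0]]
force: [-0.2, -4.5, 0.8]
opening: 0.501
grasp_force: 1.4
```

Request:
move_arm(increments=[{"xyz": [0.8,0,0],"roll": 0,"grip": 50},{"xyz": [0.8,0,0],"roll": 0,"grip": 50}])

```text
time_s: 9.4
position: [0.553, 0.0577, 0.0125]
tcp_rot: [[0.047, 0.999, 0.0], [0.999, -0.047, -0.0], [-0.0, 0.0, -1.0]]
force: [0.0, -3.1, 0.2]
opening: 0.497
grasp_force: 1.4
```

Request:
move_arm(increments=[{"xyz": [0.8,0,0],"roll": 0,"grip": 50},{"xyz": [0.8,0,0],"roll": 0,"grip": 50}])

```text
time_s: 9.57
position: [0.5529, 0.0587, 0.0125]
tcp_rot: [[0.045, 0.999, -0.0], [0.999, -0.045, -0.001], [-0.001, -0.0, -1.0]]
force: [-0.6, -8.7, 0.3]
opening: 0.5
grasp_force: 3.8
```

Request:
move_arm(increments=[{"xyz": [0.6,0,0],"roll": 0,"grip": 50}])

```text
time_s: 9.65
position: [0.5528, 0.0588, 0.0125]
tcp_rot: [[0.045, 0.999, -0.001], [0.999, -0.045, -0.002], [-0.002, -0.001, -1.0]]
force: [-0.5, -10.3, 1.6]
opening: 0.498
grasp_force: 4.4
```

Request:
move_arm(increments=[{"xyz": [0.6,0,0],"roll": 0,"grip": 50},{"xyz": [0.5,0,0],"roll": 0,"grip": 50},{"xyz": [0,0,0],"roll": 0,"grip": 50}])

```text
time_s: 9.9
position: [0.5526, 0.059, 0.0126]
tcp_rot: [[0.045, 0.999, -0.002], [0.999, -0.045, -0.003], [-0.003, -0.001, -1.0]]
force: [-2.9, -11.9, 2.3]
opening: 0.5
grasp_force: 5.1
```

```bash
cat > v.py <<'E'
from h import *
plan(.5426,-.168,.012,87.4,1)
c=cam("wrist");im,d=bot.capture("wrist");cv2.imwrite("pics/w7.png",im[:,:,::-1])
P=cloud("wrist",np.ones((384,512),bool),c,d);s=bot.read_state()
T=(P-np.array(s["position"]))@np.array(s["tcp_rot"])
D=T[(P[:,2]>.022)&(P[:,2]<.0295)&(abs(T[:,1])<.052)&(T[:,0]>.03)&(np.hypot(T[:,0]-.055,T[:,1])<.06)]
from scipy.optimize import least_squares
e=D[:,:2];h=cv2.convexHull(e.astype(np.float32)).reshape(-1,2)
print("disc",len(D),np.round(1000*np.r_[D[:,:2].min(0),D[:,:2].max(0)],1))
W=T[(P[:,2]>.037)&(P[:,2]<.043)&(T[:,0]>.05)]
for sg in(-1,1):
    w=W[W[:,1]*sg>.01]; n=np.array([1,sg])/2**.5   # inner face: smallest projection along outward normal
    q=w[:,:2]@n; print("face",sg,len(w),(1000*np.percentile(q,[.5,2,98])).round(1),"disc edge",(1000*(D[:,:2]@n).max()).round(1))
E
python3 v.py
```

```text
at [552.6  59.   12.6] ang 87.41 F [ -2.9 -11.9   2.3] t 9.9
[-227.2, 0.2, 0.6] 0.0002
disc 23160 [ 30.  -52.  113.3  52. ]
face -1 6054 [ 86.7  87.  102.2] disc edge 87.8
face 1 6088 [ 87.2  87.4 102.6] disc edge 88.2
```

View pics/w7.png

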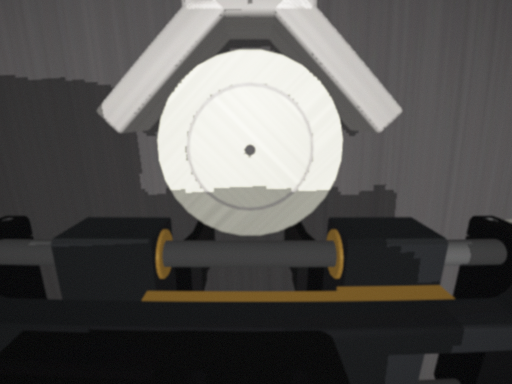

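The disc edge meets both V faces (87–88 mm against faces at 87–87.4), and the reaction is mostly axial (12 N, 3 N lateral). It is seated. Backing off and lifting clear.

Request:
move_arm(increments=[{"xyz": [-4,0,0],"roll": 0,"grip": 50},{"xyz": [-8,0,0],"roll": 0,"grip": 50},{"xyz": [-12,0,0],"roll": 0,"grip": 50},{"xyz": [0,0,-10],"roll": 0,"grip": 50},{"xyz": [0,0,-25],"roll": 0,"grip": 50}])

```text
time_s: 10.37
position: [0.5498, 0.0367, 0.0457]
tcp_rot: [[0.048, 0.999, -0.007], [0.999, -0.048, 0.001], [0.001, -0.007, -1.0]]
force: [-0.5, 0.6, 0.7]
opening: 0.501
grasp_force: 0.0
```

Request:
move_arm(increments=[{"xyz": [0,0,-35],"roll": 0,"grip": 50},{"xyz": [0,0,-35],"roll": 0,"grip": 50},{"xyz": [0,0,-35],"roll": 0,"grip": 50},{"xyz": [0,0,-20],"roll": 0,"grip": 50},{"xyz": [0,0,0],"roll": 0,"grip": 50}])

```text
time_s: 10.78
position: [0.5554, 0.037, 0.1784]
tcp_rot: [[0.047, 0.999, 0.011], [0.999, -0.047, -0.001], [-0.0, 0.011, -1.0]]
force: [1.3, -0.1, -0.4]
opening: 0.5
grasp_force: 0.0
```

```bash
python3 - <<'E'
from h import *
plan(.55,.03,.17,87.4,1)
c=cam("wrist");im,d=bot.capture("wrist");cv2.imwrite("pics/w8.png",im[:,:,::-1])
P=cloud("wrist",np.ones((384,512),bool),c,d);s=bot.read_state()
T=(P-np.array(s["position"]))@np.array(s["tcp_rot"])
D=T[(P[:,2]>.021)&(P[:,2]<.031)&(np.hypot(T[:,0]-.078,T[:,1])<.049)];
r=cv2.minEnclosingCircle((D[:,:2]*1000).astype(np.float32));print("disc",len(D),r)
W=T[(P[:,2]>.037)&(P[:,2]<.043)&(T[:,0]>.08)&(T[:,0]<.16)&(abs(T[:,1])<.075)]
for sg in(-1,1):
    w=W[W[:,1]*sg>.015]; n=np.array([1,sg])/2**.5
    q=w[:,:2]@n; print("face",sg,len(w),(1000*np.percentile(q,[.5,2,98])).round(1),"disc",(1000*np.percentile(D[:,:2]@n,[99,100])).round(1))
E
```

```text
at [555.4  37.  178.4] ang 87.33 F [ 1.3 -0.1 -0.4] t 10.78
[-7.2, -5.1, 8.4] -0.0012
disc 6233 ((77.96730041503906, -0.030235014855861664), 48.93724822998047)
face -1 1597 [104.6 104.8 131.2] disc [100.3 103.6]
face 1 1377 [100.3 100.8 127.1] disc [ 99.2 101.1]
```

View pics/w8.png

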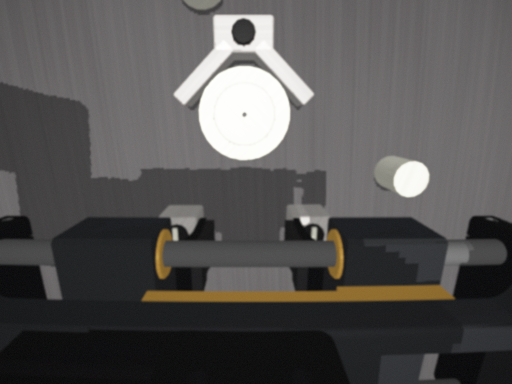

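The disc (244,114) sits in the V under the knob (244,32) and the hand is clear. My circle mask clipped the disc, so I check once more after the arm settles.

Request:
move_arm(increments=[{"xyz": [0,0,0],"roll": 0,"grip": 50},{"xyz": [0,0,0],"roll": 0,"grip": 50},{"xyz": [0,0,0],"roll": 0,"grip": 50},{"xyz": [0,0,0],"roll": 0,"grip": 50}])

```text
time_s: 11.17
position: [0.5511, 0.0372, 0.1711]
tcp_rot: [[0.047, 0.999, -0.003], [0.999, -0.047, 0.0], [0.0, -0.003, -1.0]]
force: [0.2, -0.5, -0.5]
opening: 0.501
grasp_force: 0.0
```

```bash
python3 - <<'E'
from h import *
c=cam("wrist");im,d=bot.capture("wrist")
P=cloud("wrist",np.ones((384,512),bool),c,d);s=bot.read_state();print(np.round(s["position"],4),np.round(s["tcp_rot"],3).tolist())
T=(P-np.array(s["position"]))@np.array(s["tcp_rot"])
r=next(x for x in bot.trace("blank","wrist"));v,u=np.nonzero(r["mask"]);print(r["conf"],u.mean(),v.mean())
M=cloud("wrist",r["mask"],c,d);M=(M[(M[:,2]>.02)&(M[:,2]<.032)]-np.array(s["position"]))@np.array(s["tcp_rot"])
print("circ",cv2.minEnclosingCircle((M[:,:2]*1000).astype(np.float32)),(M[:,:2].mean(0)*1000).round(1))
W=T[(P[:,2]>.036)&(P[:,2]<.044)&(T[:,0]>.08)&(T[:,0]<.16)&(abs(T[:,1])<.075)]
m=M[:,:2].mean(0)
for sg in(-1,1):
    w=W[(W[:,1]-m[1])*sg>.015]; n=np.array([1,sg])/2**.5
    print("face distance from disc centre",sg,(1000*np.percentile(w[:,:2]@n-m@n,[.5,2,5])).round(1))
P0=P[(P[:,2]>.045)&(P[:,2]<.0505)];comps(P0,.045,.0505,30)
E
```

```text
[0.5513 0.0372 0.1713] [[0.047, 0.999, -0.003], [0.999, -0.047, 0.0], [0.0, -0.003, -1.0]]
0.57 412.0606400898372 177.03481190342504
circ ((8.414329528808594, 179.13975524902344), 19.519132614135742) [ 12.2 168.1]
face distance from disc centre -1 [126.2 129.7 136. ]Traceback (most recent call last):
  File "<stdin>", line 12, in <module>
    return _quantile_unchecked(
        a, q, axis, out, overwrite_input, method, keepdims, weights)
    return _ureduce(a,
                    func=_quantile_ureduce_func,
    ...<5 lines>...
                    overwrite_input=overwrite_input,
                    method=method)
    r = func(a, **kwargs)
    result = _quantile(arr,
                       quantiles=q,
    ...<2 lines>...
                       out=out,
                       weights=wgt)
    slices_having_nans = np.isnan(arr[-1, ...])
                                  ~~~^^^^^^^^^
IndexError: index -1 is out of bounds for axis 0 with size 0
```

The network picked the slug there. I repeat with the disc's own depth slice instead.

```bash
python3 - <<'E'
from h import *
s=bot.read_state();c=cam("wrist");im,d=bot.capture("wrist")
P=cloud("wrist",np.ones((384,512),bool),c,d)
T=(P-np.array(s["position"]))@np.array(s["tcp_rot"])
M=T[(P[:,2]>.0235)&(P[:,2]<.029)&(T[:,0]>.02)&(T[:,0]<.135)&(abs(T[:,1])<.058)]
m=np.median(M[:,:2],0)
for _ in range(5): m=M[np.hypot(*(M[:,:2]-m).T)<.051][:,:2].mean(0)
print("disc centre",(m*1000).round(1))
W=T[(P[:,2]>.037)&(P[:,2]<.0425)&(T[:,0]>.085)&(T[:,0]<.14)&(abs(T[:,1]-m[1])<.065)]
for sg in(-1,1):
    w=W[(W[:,1]-m[1])*sg>.015]; n=np.array([1,sg])/2**.5
    print("face dist",sg,len(w),(1000*np.percentile((w[:,:2]-m)@n,[.5,2,5])).round(1))
E
```

```text
disc centre [75.9  1.1]
face dist -1 1126 [48.9 49.3 49.7]
face dist 1 1112 [48.4 48.7 49.1]
```

```bash
python3 -c "
from rig import bot
print(bot.hand_in())"
```

```text
the job is handed in; nothing more can be done
None
```

I pushed the blank flat through the gap and seated it against both V faces (each measured about 49 mm from its centre, against a 50 mm radius); the hand is clear, no bystander was touched, and I handed the job in at about 11 s.

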